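# Post a slide mailer into the return box

## Robot

A 6-joint arm with a two-finger parallel gripper is mounted at the origin on a cart in front of the work surface, level with it; the furniture and walls round the work are solid. World frame = base frame: x ahead of the robot, y to its left, z up, the work surface at z = 0. Lengths are in mm, angles in rad, forces in N, time in s.
With the tool pointing down it reaches from about 400 to 925 mm from the base axis. Payload 12.5 kg.
Tool frame: the origin (TCP) lies midway between the tips of the shut fingers; the grasp point (between the pads) lies 19 mm behind it; z points along the fingers, y is the line along which they close (so a half turn about z gives the same grasp; the last joint's range is limited). The gripper opens to 95 mm and grips with 3 to 60 N. Pads are 20 mm wide; open, the fingers measure 119 mm over their backs; the gripper's body (75 mm by 180 mm) begins 59 mm behind the grasp point.
Start: joints at [1.238, 0.491, 1.559, -0, 1.092, -0.106], TCP at [140.519, 609.017, 214.661] pointing down, gripper open.
Joint ranges: [-3.1, 3.1], [-0.84, 2.19], [0.05, 2.79], [-1.13, 4.28], [0.06, 2.93], [-2.69, 2.69]. Speed limits (rad/s): [2.22, 2.22, 2.79, 3.14, 3.14, 3.14].

## Interface

Orientations are given as [roll, pitch, yaw] about the fixed x, y, z axes, in that order (R = Rz(yaw) Ry(pitch) Rx(roll)).
In Python, from cell import state, read_camera, camera_info, env gives the robot as it stands.
- The arm moves only by the tool move_arm, never from a script. Its argument "commands" is a list of rows, each a list of 3 entries, a list of its own where there are three numbers: the shift along the world's x, y, z in cm, then the turn, a rotation vector about the world's x, y, z in degrees, then the opening, from 0 (shut) to 1 (fully open). A call has 1 to 10 rows; each row shifts and turns the commanded pose from where the row before left it; what a row does not reach is not made up. A row lasts 1/10 s, in which the tool goes at most 50 mm and 8.59 degrees, less where a joint would pass 70% of its speed; a pose out of reach is approached as far as the arm can. A call with a gripper value outside its range is refused whole. The fingers move at their own pace and stop on an object; the grip force is fixed at half the most. Time passes only in rows, so rows that do not move let the fingers close. It gives the time, the measured TCP pose, the force, the opening and the grip force at its end, in the units of the state.
- state(): the state, without advancing time (a new reading comes with each control period).
- read_camera(name): name is "scene" or "top" or "wrist"; returns the picture (400x640x3 uint8, blue, green, red); there is no depth.
- camera_info(name): a dict with "K" (3x3 intrinsics, pixels), "cam_to_world" (4x4, takes a point from camera to world coordinates). Camera axes: x right, y down, z forward; pixel columns grow to the right and rows downward; lengths in mm; the calibration is good to about 2 mm. The wrist camera is an equidistant fisheye: a pixel r from the principal point sees the ray r / f radians off the axis. A picture is of the moment at which its call begins: read the wrist's pose just before it. camera_info takes no time and is no camera call; for the wrist camera it gives the pose at the moment of the call.
- env.job_done(): hands the job in; it is judged then, once.
The state is a dict: "t": time; "joints": joint angles; "qvel": joint speeds; "tau": joint torques, N m; "eef_pos": TCP position; "tcp_rot": TCP orientation; "ft_force": force on the tool from outside, world axes, zero at the start; "moment": the same for the moment, N m; "opening": opening from 0.0 (shut) to 1.0 (fully open); "grip_force": force on a finger pad.
Only numpy, scipy, OpenCV 4.12 (cv2) and the standard library are available. Lean on these libraries where they do the work, as an engineer would, in place of code of your own. Each camera call takes 0.05 s, during which the arm holds its last target. There are 200 camera calls.

## Task

Take the blue slide mailer out of its rack and post it, upright as it stands there, through the narrow slot in the top of the grey return box; the slot plate may be bolted more than a centimetre off the middle, so feel for the slot. Then press the mailer down on the braked platform inside until it is fully home, practically flush with the plate, and let go. It holds glass, so be gentle (never more than 30 N on mailer or box), and leave the white mailer in the rack and the things around alone.

Things in the scene. Friction and masses are not known exactly. Their poses are not given: they have to be found in the camera images.
- mailer_center (a point): Centre of the blue slide mailer: flat hard plastic case, black seam, paper labels, 38 mm (its x) by 12 mm (its y) by 82 mm tall (its z, up), about 60 g. It stands in one of the rack's pockets, lower 30 mm inside (centre 47 mm, top 88 mm above the bench). Pinch it across its 12 mm thickness, near the top. Either way round fits the slot.
- other_mailer_center (a point): Centre of the white slide mailer, same size and axes, standing in the other pocket. It stays there.
- rack: Fixed light wooden block, 70 mm (x) by 130 mm (y) by 36 mm high, origin at the centre of its underside. Two pockets, centres at y = +36 and -36 mm in its frame, 42 by 16 mm wide and 30 mm deep; the two mailers stand 72 mm apart.
- return_box: Fixed grey box 134 mm (x) by 78 mm (y), origin at the centre of its underside, z up. On top is bolted a 20 mm thick aluminium plate (106 by 70 mm); its upper face is 100 mm above the bench. A slot, 40.5 mm along the box's x by 14.5 mm along y with 1 mm chamfer, runs straight down through the plate into the box.
- plate_mid (a point): Point above the middle of the box at the plate's upper face, axes as the box. The slot is centred on it along y, but the plate and slot are bolted anywhere from -14 mm to 14 mm off it along x. That offset is in no measured pose: find it by feel or by eye.
- lift (a joint): Braked black platform (74 by 28 mm) under the slot, m downward: 0 = highest, top 30 mm below the plate's upper face; 0.051 = rigid bottom stop, where the mailer's top edge is 1 mm above the plate. Starts at 0 to 0.008, yields at about 6 N (no spring) and stays where left, so a mailer let go stands on it in the slot.
- timer: White bench timer, 60 by 70 by 23 mm, origin under its centre. Bystander.
- slide_box: Blue cardboard slide box, 35 by 86 by 31 mm, origin under its centre. Bystander.
- tape_roll: Roll of brown tape lying flat, 80 mm across, 18 mm high, origin under its centre. Bystander.
Mind the look-alikes: they are no part of the job. Of the things that look like the return_box, the larger one is meant.

How it is judged:
By the outcome, as a careful person would: the job done as asked, in the order asked, and still so for the second after the job is handed in, with the robot touching nothing.
It also fails if it takes over 72 s, if anything falls off the work surface, if the arm or the gripper's body presses on something with over 40 N, if the wrist force passes 120 N, or if a joint passes its speed limit or range.

## Working session

There is one attempt and no reset: what is moved stays moved. The work goes in short steps, Python scripts to look and compute and a tool call to move; the robot and the scene stay as the last step left them, time stands still between calls to the robot, and variables do not carry over. Pictures are saved under pics/ and viewed, at most 10 in all, crops included, and the job is handed in when it is done.

Besides the shell and the picture viewer there is one more tool, called after "Request:" as name([rows], argument=value, ...), one row to a line, values as JSON. move_arm: Moves the arm, as the interface text tells. Its arguments: {"type":"object","properties":{"commands":{"type":"array"}},"required":["commands"]}

```bash
mkdir -p pics
cat > h.py <<'E'
import numpy as np, cv2
from cell import state, read_camera, camera_info, env
def ray(ci,u,v,fish=False):
    K=np.array(ci["K"]);T=np.array(ci["cam_to_world"])
    x=(u-K[0,2])/K[0,0];y=(v-K[1,2])/K[1,1]
    if fish:
        r=np.hypot(x,y);d=np.array([np.sin(r)*x/max(r,1e-9),np.sin(r)*y/max(r,1e-9),np.cos(r)])
    else: d=np.array([x,y,1.])
    return T[:3,3],T[:3,:3]@d
def onz(ci,u,v,z,fish=False):
    o,d=ray(ci,u,v,fish);return (o+d*(z-o[2])/d[2])[:2].round(1)
E
python3 - <<'E'
from h import *
for n in("scene","top"):
    cv2.imwrite(f"pics/{n}0.png",read_camera(n))
    c=camera_info(n);print(n,np.array(c["K"]).round(1).tolist(),np.array(c["cam_to_world"]).round(3).tolist())
s=state();print(s)
E
```

```text
scene [[365.3, 0.0, 322.7], [0.0, 365.3, 199.9], [0.0, 0.0, 1.0]] [[0.822, -0.409, 0.395, 148.704], [-0.569, -0.571, 0.592, -286.988], [-0.017, -0.712, -0.702, 702.208], [0.0, 0.0, 0.0, 1.0]]
top [[477.5, 0.0, 330.7], [0.0, 477.5, 198.0], [0.0, 0.0, 1.0]] [[-0.002, -0.986, 0.166, 313.636], [-1.0, -0.002, -0.023, 231.734], [0.023, -0.166, -0.986, 1133.289], [0.0, 0.0, 0.0, 1.0]]
{'t': 0.1, 'joints': array([ 1.23839513e+00,  4.91497507e-01,  1.55941202e+00, -1.38894542e-05,
        1.09172481e+00, -1.05594589e-01]), 'qvel': array([ 0.00122261, -0.00087196, -0.00078928, -0.00077765,  0.0013011 ,
        0.00175348]), 'tau': array([ 3.39197155e-03, -6.13620043e+01, -2.58613282e+01,  6.94717071e-02,
        4.68941603e-02, -3.23355584e-05]), 'eef_pos': array([140.44311816, 608.77649754, 214.11319727]), 'tcp_rot': array([-3.14055547e+00, -9.75414882e-05,  2.91479241e+00]), 'ft_force': array([ 0.44204698, -0.24489313, -0.2340032 ]), 'moment': array([ 0.06900573,  0.01308213, -0.01762211]), 'grip_force': 0.0, 'opening': 0.995958622655907}
```

View pics/top0.png

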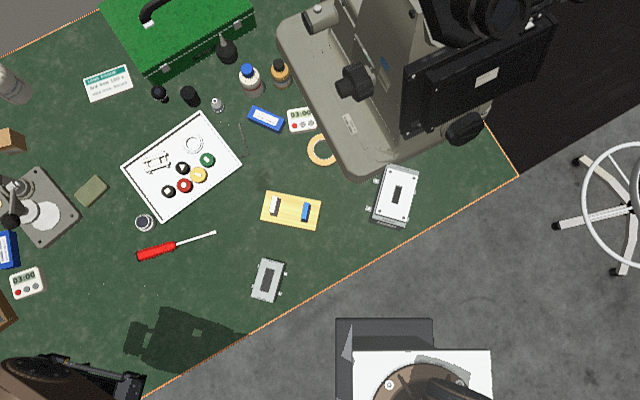

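View pics/scene0.png

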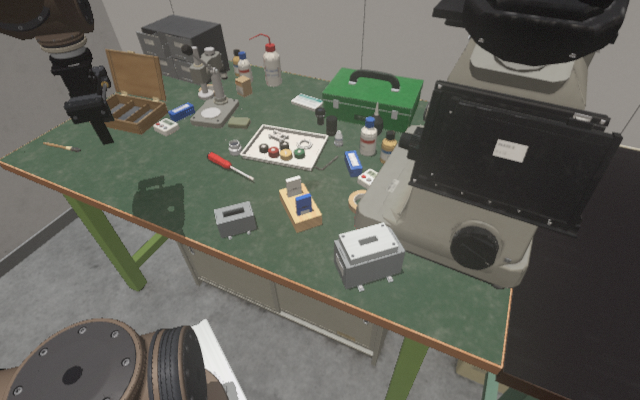

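The rack is at top (291,211). Two things look like the return box: the larger at top (396,195) / scene (368,255) with an aluminium plate, and the smaller grey one at top (267,281) / scene (235,219). The larger one is meant. The blue mailer is at top (306,211) and the white one at (275,204). I'll confirm in one enlarged crop and measure.

Run:
```python
from h import *
im=cv2.imread("pics/top0.png");sc=cv2.imread("pics/scene0.png")
a=cv2.resize(im[160:235,255:430],(800,343),interpolation=cv2.INTER_CUBIC)
b=cv2.resize(sc[170:290,270:420],(320,256),interpolation=cv2.INTER_CUBIC)
o=np.zeros((600,800,3),np.uint8);o[:343]=a;o[343:599,:320]=b
cv2.imwrite("pics/crop.png",o)
c=camera_info("top")
def comp(m,x0,y0,x1,y1,name,z):
    mm=np.zeros(m.shape,np.uint8);mm[y0:y1,x0:x1]=m[y0:y1,x0:x1]
    cs,_=cv2.findContours(mm*255,cv2.RETR_EXTERNAL,cv2.CHAIN_APPROX_NONE)
    for k in sorted(cs,key=cv2.contourArea)[-2:]:
        if len(k)<5: continue
        r=cv2.minAreaRect(k);w=[onz(c,*p,z).tolist() for p in cv2.boxPoints(r)]
        print(name,np.round(r[0],1),cv2.contourArea(k),w,"ctr",onz(c,*r[0],z))
hsv=cv2.cvtColor(im,cv2.COLOR_BGR2HSV);H,S,V=cv2.split(hsv)
comp((H>100)&(H<125)&(S>120)&(V>80),290,195,320,230,"blue",88)
comp((H>15)&(H<32)&(S>60)&(V>130),250,180,330,240,"rack",36)
comp((V>190)&(S<40),370,165,425,232,"plate",100)
comp((V<90),380,175,412,212,"slot",100)
```

```text
blue [305.  210.9] 71.5 [[443.4, 273.5], [479.8, 266.6], [477.4, 254.7], [441.0, 261.7]] ctr [460.3 264.1]
rack [290.2 209.9] 1666.5 [[447.6, 370.9], [518.9, 358.2], [492.3, 228.4], [421.4, 242.6]] ctr [469.8 300. ]
plate [399.5 223.1] 12.0 [[432.0, 69.6], [438.6, 67.6], [432.3, 45.5], [425.6, 47.5]] ctr [432.1  57.6]
plate [397.2 194.2] 1457.0 [[454.0, 111.2], [558.5, 81.3], [539.0, 10.0], [434.9, 41.1]] ctr [496.1  61. ]
slot [380.6 179.4] 4.5 [[519.6, 101.1], [539.8, 95.8], [539.0, 92.7], [518.8, 98.0]] ctr [529.3  96.9]
slot [396.5 194.4] 70.0 [[479.3, 73.9], [515.4, 62.9], [512.0, 51.2], [476.0, 62.4]] ctr [495.6  62.6]
```

View pics/crop.png

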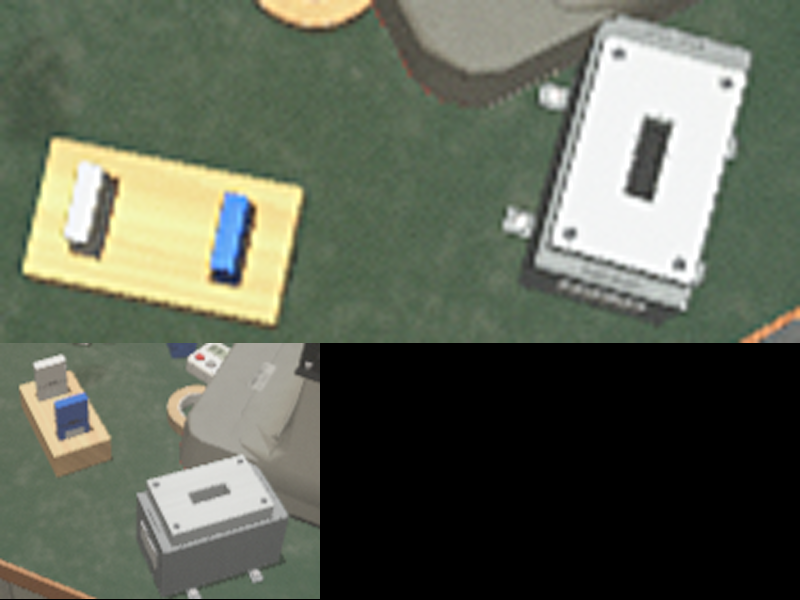

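Confirmed: blue mailer in the right pocket, white in the left. The larger box shows the slot at top (396,194). Next I'll check how far the dark microscope panel is from the box, and work out the first move.

Run:
```python
from h import *
def tri(a,b):
    o1,d1=ray(camera_info("top"),*a);o2,d2=ray(camera_info("scene"),*b)
    A=np.stack([d1,-d2],1);t=np.linalg.lstsq(A,o2-o1,rcond=None)[0]
    p,q=o1+d1*t[0],o2+d2*t[1];return ((p+q)/2).round(),np.linalg.norm(p-q).round(1)
print("panel low-left",tri((402,137),(413,176)))
print("panel alt",tri((402,65),(440,83)))
print("base corner",onz(camera_info("top"),375,180,40),"panel right-low",tri((545,75),(575,220)))
print("slot tri",tri((396.5,194.4),(368.5,240.5)))
print("blue top tri",tri((305.6,208),(303.6,197.5)))
T=np.array([462,264.5]);s=state();print(T-s["eef_pos"][:2],np.degrees(s["tcp_rot"]))
```

```text
panel low-left (array([593.,  66., 227.]), np.float64(10.8))
panel alt (array([662.,  96., 392.]), np.float64(1.6))
base corner [540.4 102.4] panel right-low (array([ 693., -195.,  274.]), np.float64(15.2))
slot tri (array([495.,  63., 103.]), np.float64(0.2))
blue top tri (array([464., 264.,  88.]), np.float64(5.2))
[ 321.55688184 -344.27649754] [-1.79940574e+02 -5.58871560e-03  1.67005303e+02]
```

Request:
move_arm([
  [[3.2,-3.4,-0.3],[0,0,0.2],0.5],
  [[3.2,-3.4,-0.3],[0,0,0.2],0.5],
  [[3.2,-3.4,-0.3],[0,0,0.2],0.5],
  [[3.2,-3.4,-0.3],[0,0,0.2],0.5],
  [[3.2,-3.4,-0.3],[0,0,0.2],0.5],
  [[3.2,-3.4,-0.3],[0,0,0.2],0.5],
  [[3.2,-3.4,-0.3],[0,0,0.2],0.5],
  [[3.2,-3.4,-0.3],[0,0,0.2],0.5],
  [[3.2,-3.4,-0.3],[0,0,0.2],0.5],
  [[3.2,-3.4,-0.3],[0,0,0.2],0.5],
])

```text
t: 1.1
eef_pos: [461.5, 267.4, 184.4]
tcp_rot: [-3.142, -0.0, 2.95]
ft_force: [0.5, 0.5, -0.1]
opening: 0.498
grip_force: 0.0
```

Request:
move_arm([
  [[0,0,0],[0,0,0],0.5],
  [[0,0,0],[0,0,0],0.5],
])

```text
t: 1.3
eef_pos: [460.8, 268.2, 184.3]
tcp_rot: [-3.141, -0.001, 2.947]
ft_force: [-0.3, 0.8, -0.4]
opening: 0.501
grip_force: 0.0
```

Run:
```python
from h import *
c=camera_info("wrist");im=read_camera("wrist");cv2.imwrite("pics/w1.png",im)
s=state();print(s["t"],s["eef_pos"],np.degrees(s["tcp_rot"]),s["opening"],s["ft_force"])
print(np.array(c["K"]).round(1).tolist(),np.array(c["cam_to_world"]).round(3).tolist())
H,S,V=cv2.split(cv2.cvtColor(im,cv2.COLOR_BGR2HSV))
m=((H>100)&(H<125)&(S>120)&(V>60)).astype(np.uint8)*255
for k in cv2.findContours(m,0,1)[0]:
    if cv2.contourArea(k)>60:
        r=cv2.minAreaRect(k);print(r[0],cv2.contourArea(k),[onz(c,*p,88,True).tolist() for p in cv2.boxPoints(r)])
```

```text
1.35 [460.19253459 269.0077904  184.43969462] [-1.79989434e+02 -4.00232376e-02  1.68961813e+02] 0.49679623766002057 [-0.21047851 -0.86417351 -0.28210653]
[[309.7, 0.0, 316.3], [0.0, 309.7, 207.7], [0.0, 0.0, 1.0]] [[0.193, 0.938, 0.289, 378.386], [0.981, -0.185, -0.057, 283.384], [-0.0, 0.295, -0.956, 353.912], [0.0, 0.0, 0.0, 1.0]]
(315.0, 204.5) 521.5 [[431.8, 266.3], [433.8, 276.6], [480.8, 267.6], [478.6, 256.7]]
```

View pics/w1.png

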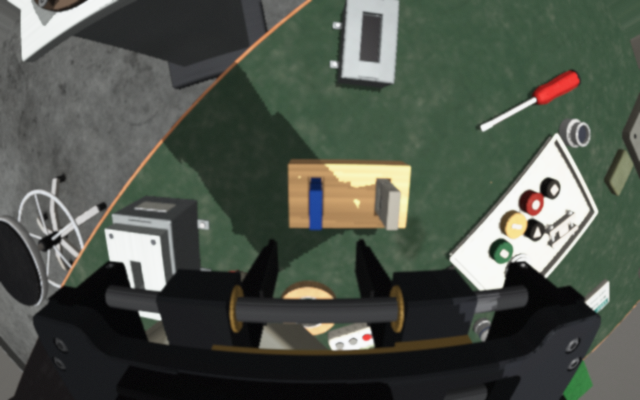

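The wrist view shows the blue mailer at (315,204), just outside the finger gap and well aligned. I correct by +1, −3.5 mm, go down and grip.

Request:
move_arm([
  [[0.1,-0.35,-2.2],[0,0,0],0.5],
  [[0,0,-2.5],[0,0,0],0.5],
  [[0,0,-2.5],[0,0,0],0.5],
  [[0,0,-2.5],[0,0,0],0.5],
  [[0,0,-1.5],[0,0,0],0.5],
  [[0,0,-1.0],[0,0,0],0.5],
  [[0,0,0],[0,0,0],0.5],
])

```text
t: 2.05
eef_pos: [460.5, 266.2, 61.9]
tcp_rot: [-3.141, -0.001, 2.951]
ft_force: [0.2, -0.4, -0.2]
opening: 0.501
grip_force: 0.0
```

Request:
move_arm([
  [[0,0,0],[0,0,0],0.25],
  [[0,0,0],[0,0,0],0.25],
  [[0,0,0],[0,0,0],0.2],
  [[0,0,0],[0,0,0],0.18],
  [[0,0,0],[0,0,0],0.16],
])

```text
t: 2.55
eef_pos: [461.6, 265.5, 63.0]
tcp_rot: [3.141, 0.0, 2.95]
ft_force: [-1.1, -0.1, 0.4]
opening: 0.181
grip_force: 0.0
```

Request:
move_arm([
  [[0,0,0],[0,0,0],0.13],
  [[0,0,0],[0,0,0],0.1],
  [[0,0,0],[0,0,0],0.1],
  [[0,0,0],[0,0,0],0.1],
  [[0,0,0],[0,0,0],0.1],
])

```text
t: 3.05
eef_pos: [461.6, 265.5, 62.7]
tcp_rot: [3.141, 0.0, 2.95]
ft_force: [0.5, -0.6, 2.2]
opening: 0.122
grip_force: 30.0
```

Request:
move_arm([
  [[0,0,0.5],[0,0,0],0.1],
  [[0,0,1.0],[0,0,0],0.1],
  [[0,0,1.5],[0,0,0],0.1],
  [[0,0,2],[0,0,0],0.1],
  [[0,0,2],[0,0,0],0.1],
  [[0,0,2],[0,0,0],0.1],
  [[0,0,2],[0,0,0],0.1],
  [[0,0,1],[0,0,0],0.1],
  [[0,0,0],[0,0,0],0.1],
])

```text
t: 3.95
eef_pos: [461.9, 265.7, 184.1]
tcp_rot: [3.14, 0.002, 2.95]
ft_force: [-0.1, 0.0, -0.2]
opening: 0.124
grip_force: 30.0
```

Run:
```python
from h import *
c=camera_info("wrist");im=read_camera("wrist");cv2.imwrite("pics/w2.png",im)
np.save("c2.npy",np.array(c["cam_to_world"]))
s=state();print(s["t"],s["eef_pos"],np.degrees(s["tcp_rot"]),s["opening"],s["ft_force"],s["grip_force"])
```

```text
4.0 [461.50604078 265.53558325 182.97260059] [1.79964931e+02 4.36633097e-02 1.69007279e+02] 0.1220731705919225 [-0.03533592  0.14650737 -0.14930373] 29.99957799911499
```

View pics/w2.png

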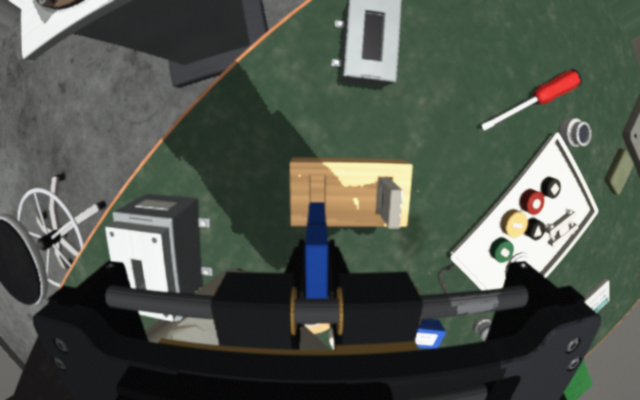

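Mailer is lifted and upright, and the white one is untouched. I'll move toward the box and stop short to look at the slot from near.

Request:
move_arm([
  [[0.4,-2,0],[0,0,-0.8],0.1],
  [[0.6,-3,0],[0,0,-1],0.1],
  [[0.6,-3,0],[0,0,-1],0.1],
  [[0.6,-3,0],[0,0,-1],0.1],
  [[0.4,-2,0],[0,0,-1],0.1],
  [[0,0,0],[0,0,-0.2],0.1],
  [[0,0,0],[0,0,0],0.1],
  [[0,0,0],[0,0,0],0.1],
])

```text
t: 4.8
eef_pos: [487.2, 136.2, 182.2]
tcp_rot: [-3.141, -0.001, 2.863]
ft_force: [-0.4, 0.4, 0.4]
opening: 0.123
grip_force: 30.0
```

Run:
```python
from h import *
c=camera_info("wrist");im=read_camera("wrist");cv2.imwrite("pics/w3.png",im)
s=state();print(s["t"],s["eef_pos"],np.degrees(s["tcp_rot"]),s["ft_force"])
H,S,V=cv2.split(cv2.cvtColor(im,cv2.COLOR_BGR2HSV))
m=((S<60)&(V>150)).astype(np.uint8)*255
cs,h=cv2.findContours(m,cv2.RETR_CCOMP,cv2.CHAIN_APPROX_NONE)
for k,hh in zip(cs,h[0]):
    A=cv2.contourArea(k)
    if A>80:
        r=cv2.minAreaRect(k);print(np.round(r[0]),A,hh[3]>=0,[onz(c,*p,100,True).tolist() for p in cv2.boxPoints(r)],onz(c,*r[0],100,True))
```

```text
4.85 [487.21475656 136.34251306 182.33686972] [-1.79997341e+02 -3.01025748e-02  1.64075351e+02] [-0.19277705 -1.01075849 -0.71530873]
[316. 336.] 632.5 False [[597.2, 87.4], [605.9, 117.8], [637.8, 109.6], [628.6, 77.5]] [616.7  98.2]
[428. 340.] 507.5 False [[646.6, 191.5], [630.5, 211.4], [682.7, 238.4], [701.7, 217.3]] [663.6 214. ]
[455. 319.] 89.0 False [[637.4, 234.7], [642.9, 259.9], [654.8, 261.3], [649.0, 235.5]] [645.8 247.7]
[459. 286.] 186.5 False [[591.3, 238.6], [600.4, 271.7], [615.7, 272.5], [605.9, 238.5]] [603.  254.9]
[570. 282.] 100.5 False [[655.3, 401.3], [648.9, 414.9], [674.7, 438.7], [681.4, 424.3]] [664.6 419.3]
[360. 266.] 233.5 False [[535.2, 148.5], [543.0, 174.2], [556.5, 171.4], [548.3, 145.3]] [545.6 159.8]
[ 84. 265.] 117.5 False [[462.8, -154.7], [459.7, -133.4], [485.7, -128.8], [489.7, -150.2]] [ 474.4 -141.4]
[416. 266.] 164.0 False [[556.3, 189.4], [537.6, 210.6], [570.4, 235.4], [591.0, 213.4]] [563.  211.8]
[ 94. 257.] 116.0 False [[458.9, -131.7], [455.0, -121.7], [476.9, -103.0], [481.0, -112.5]] [ 468.  -116.9]
[633. 261.] 229.5 False [[654.
[... 1121 characters left out ...]
5.5 False [[422.4, 227.7], [419.6, 228.4], [440.2, 326.1], [443.3, 325.3]] [431.4 273. ]
[593. 174.] 8332.5 False [[554.8, 328.8], [430.5, 489.6], [499.7, 670.2], [645.5, 438.8]] [529.6 451.2]
[573. 195.] 348.5 True [[547.7, 389.7], [525.4, 400.5], [542.0, 438.8], [565.9, 427.6]] [544.8 413.2]
[591. 154.] 1390.0 True [[527.6, 403.8], [465.1, 420.0], [480.7, 499.2], [551.6, 482.9]] [505. 447.]
[569.  68.] 197.0 False [[415.6, 392.1], [393.3, 463.2], [399.4, 467.9], [421.3, 395.8]] [408.1 427.2]
[468.  16.] 901.0 False [[332.1, 296.6], [334.8, 341.4], [365.9, 330.0], [361.6, 286.5]] [349.1 312.5]
[80. 16.] 776.5 False [[178.1, -68.8], [223.2, -1.6], [257.4, -7.6], [217.7, -73.7]] [221.7 -35.3]
```

View pics/w3.png

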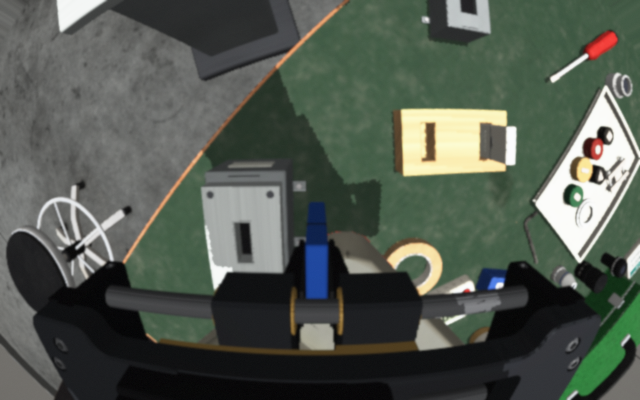

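The near view shows the slot at (243,242), which puts it at about (494.5, 63.7) mm with yaw −16°, agreeing with the top view. Moving over it, to just above the plate.

Request:
move_arm([
  [[0.1,-1.2,0],[0,0,0],0.1],
  [[0.2,-2,0],[0,0,0],0.1],
  [[0.2,-2,0],[0,0,0],0.1],
  [[0.2,-1.5,0],[0,0,0],0.1],
  [[0,-0.5,0],[0,0,0],0.1],
  [[0,0,-1],[0,0,0],0.1],
  [[0,0,-0.8],[0,0,0],0.1],
  [[0,0,-0.3],[0,0,0],0.1],
  [[0,0,0],[0,0,0],0.1],
])

```text
t: 5.75
eef_pos: [494.2, 64.0, 160.9]
tcp_rot: [-3.141, -0.001, 2.863]
ft_force: [-0.1, 0.6, 0.1]
opening: 0.124
grip_force: 30.0
```

Run:
```python
from h import *
im=read_camera("wrist")
s=state();print(s["t"],s["eef_pos"],np.degrees(s["tcp_rot"]),s["ft_force"])
t=read_camera("top")
o=np.vstack([cv2.resize(im[150:310,200:420],(550,400)),cv2.resize(t[170:220,360:430],(550,200),interpolation=2)[:200]])
cv2.imwrite("pics/w4.png",o)
```

```text
5.8 [494.38094682  63.95792455 161.3026848 ] [-1.79994860e+02 -4.17435784e-02  1.64049490e+02] [ 0.22019266  0.77719491 -1.38371788]
```

View pics/w4.png

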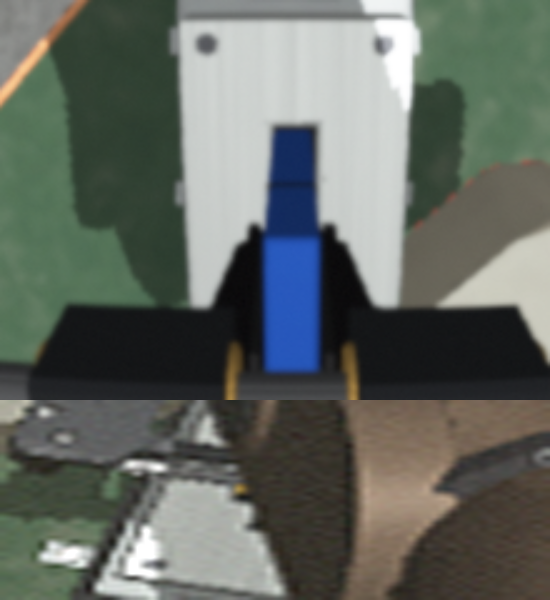

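The mailer's lower end lines up with the slot: crop columns 274–316 against 272–318 for the slot. Going down gently and watching the force.

Request:
move_arm([
  [[0,0,-0.2],[0,0,0],0.1],
  [[0,0,-0.1],[0,0,0],0.1],
  [[0,0,-0.1],[0,0,0],0.1],
  [[0,0,-0.1],[0,0,0],0.1],
  [[0,0,0],[0,0,0],0.1],
])

```text
t: 6.35
eef_pos: [494.6, 63.6, 156.6]
tcp_rot: [3.141, 0.0, 2.862]
ft_force: [0.0, -0.3, -0.5]
opening: 0.123
grip_force: 30.0
```

Request:
move_arm([
  [[0,0,-0.1],[0,0,0],0.1],
  [[0,0,0],[0,0,0],0.1],
])

```text
t: 6.55
eef_pos: [494.6, 63.6, 155.6]
tcp_rot: [3.141, 0.0, 2.862]
ft_force: [0.7, 0.9, -1.3]
opening: 0.124
grip_force: 30.0
```

Request:
move_arm([
  [[0,0,-0.1],[0,0,0],0.1],
  [[0,0,0],[0,0,0],0.1],
])

```text
t: 6.75
eef_pos: [494.6, 63.6, 154.6]
tcp_rot: [3.141, 0.0, 2.862]
ft_force: [1.4, 2.2, -0.5]
opening: 0.126
grip_force: 30.0
```

Request:
move_arm([
  [[0,0,-0.1],[0,0,0],0.1],
  [[0,0,-0.1],[0,0,0],0.1],
  [[0,0,0],[0,0,0],0.1],
])

```text
t: 7.05
eef_pos: [494.5, 63.6, 152.5]
tcp_rot: [3.141, -0.0, 2.862]
ft_force: [0.9, 2.1, -1.4]
opening: 0.122
grip_force: 30.0
```

Request:
move_arm([
  [[0,0,-0.1],[0,0,0],0.1],
  [[0,0,-0.1],[0,0,0],0.1],
  [[0,0,0],[0,0,0],0.1],
])

```text
t: 7.35
eef_pos: [494.5, 63.6, 150.5]
tcp_rot: [3.141, -0.0, 2.862]
ft_force: [1.7, 2.1, -1.0]
opening: 0.128
grip_force: 30.0
```

It has entered the slot with light side contact. I ease +0.3 mm in y and go on.

Request:
move_arm([
  [[0.01,0.03,-0.1],[0,0,0],0.1],
  [[0,0,-0.2],[0,0,0],0.1],
  [[0,0,-0.2],[0,0,0],0.1],
  [[0,0,-0.2],[0,0,0],0.1],
  [[0,0,-0.2],[0,0,0],0.1],
  [[0,0,0],[0,0,0],0.1],
])

```text
t: 7.95
eef_pos: [494.4, 63.8, 141.3]
tcp_rot: [-3.141, -0.001, 2.862]
ft_force: [-0.6, 0.9, -0.7]
opening: 0.122
grip_force: 30.0
```

Request:
move_arm([
  [[0,0,-0.2],[0,0,0],0.1],
  [[0,0,-0.2],[0,0,0],0.1],
  [[0,0,-0.2],[0,0,0],0.1],
  [[0,0,-0.2],[0,0,0],0.1],
  [[0,0,0],[0,0,0],0.1],
])

```text
t: 8.45
eef_pos: [494.5, 63.8, 133.4]
tcp_rot: [-3.142, -0.0, 2.862]
ft_force: [0.3, 0.5, -0.7]
opening: 0.125
grip_force: 30.0
```

Request:
move_arm([
  [[0,0,-0.2],[0,0,0],0.1],
  [[0,0,-0.2],[0,0,0],0.1],
  [[0,0,-0.2],[0,0,0],0.1],
  [[0,0,-0.1],[0,0,0],0.1],
  [[0,0,-0.1],[0,0,0],0.1],
])

```text
t: 8.95
eef_pos: [494.6, 63.8, 125.5]
tcp_rot: [3.142, -0.0, 2.862]
ft_force: [0.1, 0.4, -0.8]
opening: 0.127
grip_force: 30.0
```

Request:
move_arm([
  [[0,0,-0.1],[0,0,0],0.1],
  [[0,0,-0.1],[0,0,0],0.1],
  [[0,0,-0.1],[0,0,0],0.1],
  [[0,0,-0.1],[0,0,0],0.1],
  [[0,0,-0.1],[0,0,0],0.1],
  [[0,0,-0.1],[0,0,0],0.1],
  [[0,0,-0.1],[0,0,0],0.1],
  [[0,0,-0.1],[0,0,0],0.1],
])

```text
t: 9.75
eef_pos: [494.7, 63.8, 117.9]
tcp_rot: [3.141, 0.0, 2.862]
ft_force: [-0.7, -0.1, 6.0]
opening: 0.125
grip_force: 30.0
```

Request:
move_arm([
  [[0,0,-0.1],[0,0,0],0.1],
  [[0,0,-0.1],[0,0,0],0.1],
  [[0,0,-0.1],[0,0,0],0.1],
  [[0,0,-0.1],[0,0,0],0.1],
])

```text
t: 10.15
eef_pos: [494.7, 63.8, 113.9]
tcp_rot: [3.141, 0.0, 2.862]
ft_force: [-1.6, -0.0, 5.8]
opening: 0.126
grip_force: 30.0
```

Request:
move_arm([
  [[0,0,-0.1],[0,0,0],0.1],
  [[0,0,-0.1],[0,0,0],0.1],
  [[0,0,-0.1],[0,0,0],0.1],
  [[0,0,-0.1],[0,0,0],0.1],
  [[0,0,-0.1],[0,0,0],0.1],
  [[0,0,-0.1],[0,0,0],0.1],
  [[0,0,0],[0,0,0],0.1],
])

```text
t: 10.85
eef_pos: [494.7, 63.8, 107.8]
tcp_rot: [3.141, 0.0, 2.862]
ft_force: [-0.6, 0.6, 3.6]
opening: 0.124
grip_force: 30.0
```

Request:
move_arm([
  [[0,0,-0.1],[0,0,0],0.1],
  [[0,0,-0.1],[0,0,0],0.1],
  [[0,0,-0.1],[0,0,0],0.1],
  [[0,0,0],[0,0,0],0.1],
  [[0,0,0],[0,0,0],0.15],
  [[0,0,0],[0,0,0],0.2],
  [[0,0,0],[0,0,0],0.3],
  [[0,0,0],[0,0,0],0.35],
  [[0,0,0],[0,0,0],0.35],
])

```text
t: 11.75
eef_pos: [494.6, 63.8, 104.6]
tcp_rot: [3.141, -0.0, 2.862]
ft_force: [0.6, -1.0, 0.3]
opening: 0.34
grip_force: 0.0
```

Request:
move_arm([
  [[0,0,0.5],[0,0,0],0.35],
  [[0,0,1],[0,0,0],0.35],
  [[0,0,1.5],[0,0,0],0.35],
  [[0,0,1.5],[0,0,0],0.35],
  [[0,0,0],[0,0,0],0.2],
  [[0,0,0],[0,0,0],0.0],
  [[0,0,0],[0,0,0],0.0],
  [[0,0,0],[0,0,0],0.0],
  [[0,0,0],[0,0,0],0.0],
])

```text
t: 12.65
eef_pos: [494.5, 63.8, 149.2]
tcp_rot: [-3.141, -0.001, 2.862]
ft_force: [-0.8, 0.0, -0.1]
opening: 0.017
grip_force: 0.0
```

Run:
```python
from h import *
im=read_camera("wrist");b=read_camera("scene")
s=state();print(s["t"],s["eef_pos"],s["opening"],s["ft_force"],s["grip_force"])
o=np.hstack([cv2.resize(im[150:310,200:420],(440,320)),cv2.resize(b[190:300,310:430],(349,320),interpolation=2)])
cv2.imwrite("pics/w5.png",o)
```

```text
12.75 [494.53715051  63.80409864 149.35911286] 0.003836229080315336 [ 0.01471069 -0.40976557 -0.21017427] 0.0
```

View pics/w5.png

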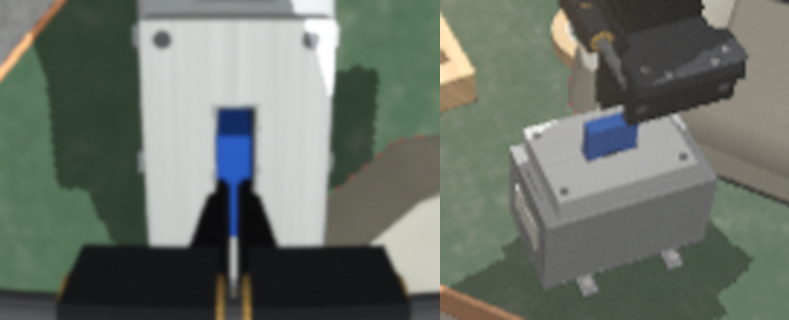

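The mailer stands upright in the slot, top around z≈129, with the shut fingers centred above it. Pressing down now.

Request:
move_arm([
  [[0,0,-0.8],[0,0,0],0],
  [[0,0,-0.7],[0,0,0],0],
  [[0,0,-0.1],[0,0,0],0],
  [[0,0,-0.1],[0,0,0],0],
  [[0,0,-0.1],[0,0,0],0],
  [[0,0,-0.1],[0,0,0],0],
  [[0,0,-0.1],[0,0,0],0],
  [[0,0,-0.1],[0,0,0],0],
])

```text
t: 13.55
eef_pos: [494.8, 63.8, 129.0]
tcp_rot: [3.141, 0.001, 2.862]
ft_force: [-0.6, 0.6, 5.5]
opening: 0.003
grip_force: 2.6
```

Request:
move_arm([
  [[0,0,-0.1],[0,0,0],0],
  [[0,0,-0.1],[0,0,0],0],
  [[0,0,-0.1],[0,0,0],0],
  [[0,0,-0.1],[0,0,0],0],
  [[0,0,-0.1],[0,0,0],0],
  [[0,0,-0.1],[0,0,0],0],
  [[0,0,-0.1],[0,0,0],0],
  [[0,0,-0.1],[0,0,0],0],
])

```text
t: 14.35
eef_pos: [494.8, 63.8, 121.0]
tcp_rot: [3.141, 0.001, 2.862]
ft_force: [-0.8, 0.6, 5.8]
opening: 0.007
grip_force: 2.6
```

Request:
move_arm([
  [[0,0,-0.1],[0,0,0],0],
  [[0,0,-0.1],[0,0,0],0],
  [[0,0,-0.1],[0,0,0],0],
  [[0,0,-0.1],[0,0,0],0],
  [[0,0,-0.1],[0,0,0],0],
  [[0,0,-0.1],[0,0,0],0],
  [[0,0,-0.1],[0,0,0],0],
  [[0,0,-0.1],[0,0,0],0],
])

```text
t: 15.15
eef_pos: [494.8, 63.8, 113.0]
tcp_rot: [3.141, 0.001, 2.862]
ft_force: [-1.1, -0.5, 5.0]
opening: 0.005
grip_force: 2.6
```

Request:
move_arm([
  [[0,0,-0.1],[0,0,0],0],
  [[0,0,-0.1],[0,0,0],0],
  [[0,0,-0.1],[0,0,0],0],
  [[0,0,-0.1],[0,0,0],0],
  [[0,0,-0.1],[0,0,0],0],
  [[0,0,-0.1],[0,0,0],0],
  [[0,0,-0.1],[0,0,0],0],
  [[0,0,-0.1],[0,0,0],0],
])

```text
t: 15.95
eef_pos: [494.8, 63.8, 105.0]
tcp_rot: [3.141, 0.001, 2.862]
ft_force: [-0.9, -0.2, 4.6]
opening: 0.005
grip_force: 2.6
```

Request:
move_arm([
  [[0,0,-0.1],[0,0,0],0],
  [[0,0,-0.05],[0,0,0],0],
  [[0,0,-0.05],[0,0,0],0],
  [[0,0,0],[0,0,0],0],
])

```text
t: 16.35
eef_pos: [494.8, 63.8, 102.9]
tcp_rot: [3.141, 0.001, 2.862]
ft_force: [-0.8, 0.2, 5.4]
opening: 0.001
grip_force: 2.3
```

Request:
move_arm([
  [[0,0,-0.05],[0,0,0],0],
  [[0,0,0],[0,0,0],0],
])

```text
t: 16.55
eef_pos: [494.8, 63.8, 102.3]
tcp_rot: [3.141, 0.0, 2.862]
ft_force: [-1.1, -0.0, 5.3]
opening: 0.008
grip_force: 2.5
```

Request:
move_arm([
  [[0,0,-0.05],[0,0,0],0],
  [[0,0,0],[0,0,0],0],
])

```text
t: 16.75
eef_pos: [494.7, 63.8, 101.7]
tcp_rot: [3.141, 0.0, 2.863]
ft_force: [-0.5, 0.1, 4.0]
opening: 0.004
grip_force: 2.3
```

Request:
move_arm([
  [[0,0,-0.04],[0,0,0],0],
  [[0,0,0],[0,0,0],0],
])

```text
t: 16.95
eef_pos: [494.7, 63.8, 101.3]
tcp_rot: [3.141, 0.0, 2.862]
ft_force: [0.5, 0.2, 4.2]
opening: 0.007
grip_force: 2.3
```

Request:
move_arm([
  [[0,0,-0.04],[0,0,0],0],
  [[0,0,0],[0,0,0],0],
])

```text
t: 17.15
eef_pos: [494.8, 63.9, 101.2]
tcp_rot: [3.141, 0.001, 2.862]
ft_force: [-1.2, 0.5, 8.6]
opening: 0.002
grip_force: 4.6
```

Request:
move_arm([
  [[0,0,-0.03],[0,0,0],0],
  [[0,0,0],[0,0,0],0],
])

```text
t: 17.35
eef_pos: [494.9, 63.8, 101.2]
tcp_rot: [3.141, 0.001, 2.862]
ft_force: [-0.6, 0.2, 12.6]
opening: 0.007
grip_force: 6.4
```

The force rises with no further travel, so the bottom stop is reached. Retreating.

Request:
move_arm([
  [[0,0,0.2],[0,0,0],0],
  [[0,0,1],[0,0,0],0],
  [[0,0,2],[0,0,0],0],
  [[0,0,3],[0,0,0],0],
  [[0,2,2],[0,0,0],0],
  [[0,3,1],[0,0,0],0],
  [[0,3,0],[0,0,0],0],
  [[0,2,0],[0,0,0],0],
  [[0,0,0],[0,0,0],0],
])

```text
t: 18.25
eef_pos: [494.3, 165.5, 192.9]
tcp_rot: [3.141, 0.0, 2.865]
ft_force: [0.2, -0.9, 0.4]
opening: 0.004
grip_force: 0.0
```

Run:
```python
from h import *
b=read_camera("scene")
s=state();print(s["t"],s["eef_pos"],s["ft_force"])
cv2.imwrite("pics/f.png",cv2.resize(b[160:300,250:430],(771,600),interpolation=2))
```

```text
18.3 [494.34427108 164.43838747 192.75619914] [ 1.04608607 -0.71142453  0.49962737]
```

View pics/f.png

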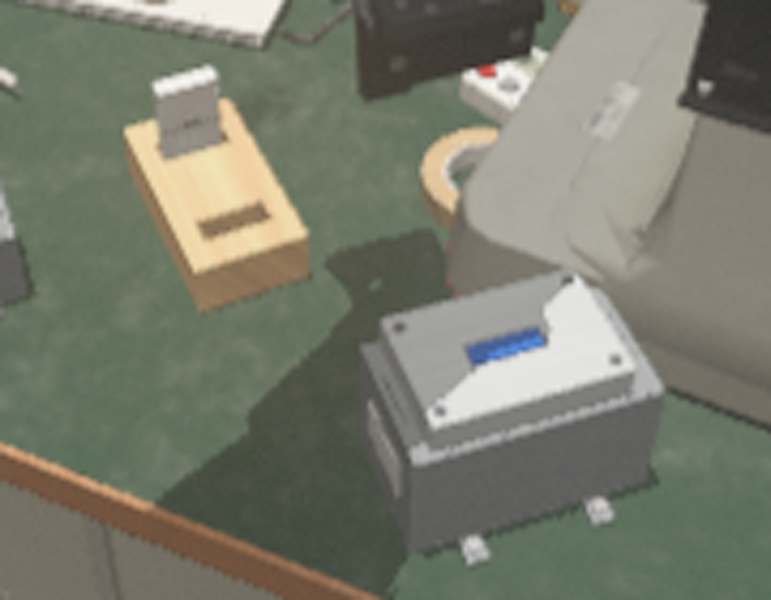

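The blue mailer sits practically flush in the slot at crop (507,346). The white mailer is still in its pocket, and the arm is clear.

```bash
python3 -c "
from cell import env
print(env.job_done())"
```

```text
the job is handed in; nothing more can be done
None
```

The blue mailer is posted upright through the slot, pressed to the bottom stop about 1 mm above the plate and released; the highest force read was about 13 N, the white mailer is still in the rack, and the job was handed in at about 18 s.

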